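# Slide the dish carriage to its index stop

### The job

Bring the petri dish on the slide rail to the viewing position: with shut fingertips, press down the ribbed lock pad in the middle of the carriage to free its brake, and, keeping it pressed, push the carriage along the rail until it rests against the stop with the upright round-headed index post (not the plain stop at the other end). Then let the pad spring up and move clear. Do not grasp or lift anything, do not force the carriage along while its brake is on, do not touch the dish, and leave the things around the rail where they stand.

Things in the scene. Friction and masses are not known exactly. Their poses are not given: they have to be found in the camera images.
- rail: Fixed aluminium slotted rail, 400 mm long (its y axis), 50 mm wide, top 30 mm above the worktop (foot 74 mm wide, 6 mm high). Origin: centre of its underside, on the worktop. x points across the rail, to the side of the dish tray (away from the robot at yaw 0); z up. The carriage slides along y. Carriage and stops are turned as the rail is.
- carriage_mid (a point): Middle of the grey carriage, on the rail's centre line, at the rail top (30 mm up); axes as the rail's. It is 78 mm long along the rail: an upright block at each end (16 mm long, 50 mm wide, top 61 mm up), and between them a 46 mm gap, open at both sides, with the lock pad. Freed, it slides with about 1 N of friction; with the pad up the brake holds about 15 N. The dish tray, on its +x side, is part of it.
- pad_top (a point): Centre of the top face of the ribbed black lock pad in the middle of the carriage, 36 mm across the rail, 40 mm along it. Its top is 50 mm above the worktop when up, 11 mm below the end blocks' tops. It is pressed straight down, up to 6 mm, against a spring (about 6.5 N to start, 9.5 N at the bottom), springs back when left, and rides with the carriage.
- lock_pad (a joint): Travel of the lock pad in m: 0 up (brake on), 0.006 fully down. The brake is free from about 0.001; 0.002 or more counts as pressed.
- stop_marked: The stop with the index post: fixed aluminium block on the rail, 20 mm along the rail, 56 mm wide, top 56 mm above the worktop; on its middle a post with a round flat head 20 mm across, top 76 mm up. Origin: on the rail's centre line, under the block's middle, at the worktop. It is 130 to 160 mm from the rail's middle, at either end. The carriage touches it when their middles are 49 mm apart.
- stop_plain: The plain stop at the other end: the same block without any post (top 56 mm above the worktop). Origin as for stop_marked. Not the one to go to.
- dish_mid (a point): Centre of the lidded petri dish, 60 mm across, 15 mm high, lying loose in the round tray of the carriage, its centre 74 mm from the rail's centre line, its top 53 mm above the worktop. It rides along and must not be touched.
- tray_floor (a point): Centre of the tray's floor, 38 mm above the worktop; the tray's rim is 70 mm across outside, 64 mm inside, 43 mm above the worktop.
- eyepiece_spare: Bystander: black eyepiece standing on end, 35 mm across, 42 mm high, on the robot's side of the rail. Origin: centre of its underside.
- screw_pot: Bystander: clear pot with grey lid, 41 mm across, 40 mm high, on the robot's side of the rail. Origin: centre of its underside.
- oil_bottle: Bystander: small bottle with black cap, 29 mm across, 63 mm high, beyond the dish's path. Origin: centre of its underside.
- objective_10x: Bystander: white microscope objective standing on end, 24 mm across, 36 mm high, beyond the dish's path. Origin: centre of its underside.
- carriage (a joint): Travel of the carriage from where it stood at the start, in m, positive along the rail's +y.
- microscope_b: Fixed tall microscope on the worktop to the right of the rail, about 0.29 m by 0.17 m, 0.6 m high, its front at about x = 0.36; origin: centre of its underside. A tool starting to its right must be drawn back and swung round in front of it, not straight across.
Not all that is in view belongs to the job. What is shaped like the part that bears dish_mid but blue or pink is not meant.

How it is judged:
By the outcome, as a careful person would: the job done as asked, in the order asked, and still so for the second after the job is handed in, with the robot touching nothing.
It also fails if it takes over 35 s, if anything falls off the work surface, if the arm or the gripper's body presses on something with over 40 N, if the wrist force passes 120 N, or if a joint passes its speed limit or range.

### The arm

A 6-joint arm with a two-finger parallel gripper is mounted at the origin on a cart in front of the work surface, level with it; the furniture and walls round the work are solid. World frame = base frame: x ahead of the robot, y to its left, z up, the work surface at z = 0. Lengths are in m, angles in degrees, forces in N, time in s.
With the tool pointing down it reaches from about 0.375 to 0.9 m from the base axis. Payload 3.1 kg.
Tool frame: the origin (TCP) lies midway between the tips of the shut fingers; the grasp point (between the pads) lies 19 mm behind it (grasp_offset is the distance from the TCP to the grasp point, in m); z points along the fingers, y is the line along which they close (so a half turn about z gives the same grasp; the last joint's range is limited). The gripper opens to 87 mm and grips with 3 to 60 N. Pads are 19 mm wide; open, the fingers measure 117 mm over their backs; the gripper's body (75 mm by 190 mm) begins 51 mm behind the grasp point.
Start: joints at [-79.612, 30.224, 82.088, -0, 67.689, -10.227], TCP at [0.22, -0.585, 0.223] pointing down, gripper open.
Joint ranges: [-176.69, 176.69], [-43.24, 126.21], [12.49, 139.97], [-82, 262], [0, 151.66], [-163.58, 163.58]. Speed limits (degrees/s): [159.86, 159.86, 180, 180, 180, 180].

### API

Orientations are given as a 3x3 rotation matrix whose columns are the frame's x, y, z axes.
In Python, from station import * gives the robot as it stands. The module is installed in compiled form; this text tells all that it offers.
- The arm moves only by the shell command python3 -m creep 'ROWS'. ROWS is JSON, a list of rows, each an object with "linear": the shift along the tool's x, y, z in units of 0.02 m (1.0 is 0.02 m), a list of three; "twist": the turn, a rotation vector about the tool's x, y, z in units of 5 degrees (1.0 is 5 degrees), a list of three; "claw": the gripper command: -1 is shut, 1 is fully open, values between are in proportion. In form: [{"linear": [dx, dy, dz], "twist": [rx, ry, rz], "claw": claw}, ...]. A call has 1 to 12 rows; each row shifts and turns the commanded pose from where the row before left it, along the tool's axes as they then stand; what a row does not reach is not made up. A row lasts 1/12 s, in which the tool goes at most 41.7 mm and 7.16 degrees, less where a joint would pass 70% of its speed; a pose out of reach is approached as far as the arm can. A call with a number of a shift or a turn outside -1 to 1 is refused whole. A call with a gripper value outside its range is refused whole. The fingers move at their own pace and stop on an object; the grip force is fixed at half the most. Time passes only in rows, so rows that do not move let the fingers close. It gives the time, the measured TCP pose, the force, the opening and the grip force at its end, in the units of the state.
- sense(): the state, without advancing time (a new reading comes with each control period).
- capture(name): name is "scene" or "top" or "wrist"; returns the picture (420x560x3 uint8, red, green, blue); there is no depth.
- calibration(name): a dict with "fx", "fy", "cx", "cy" (pixels), "extrinsics" (4x4, takes a point from camera to world coordinates). Camera axes: x right, y down, z forward; pixel columns grow to the right and rows downward; lengths in m; the calibration is good to about 2 mm. A picture is of the moment at which its call begins: read the wrist's pose just before it. calibration takes no time and is no camera call; for the wrist camera it gives the pose at the moment of the call.
- close_job(): hands the job in; it is judged then, once.
The state is a dict: "t": time; "qpos": joint angles; "dq": joint speeds; "tau": joint torques, N m; "position": TCP position; "eef_rot": TCP orientation; "force": force on the tool from outside, world axes, zero at the start; "wrist_torque": the same for the moment, N m; "width": opening from 0.0 (shut) to 1.0 (fully open); "grasp_force": force on a finger pad.
Only numpy, scipy, OpenCV 4.12 (cv2) and the standard library are available. Lean on these libraries where they do the work, as an engineer would, in place of code of your own. Each camera call takes 0.05 s, during which the arm holds its last target. There are 200 camera calls.

## Working session

There is one attempt and no reset: what is moved stays moved. The work goes in short steps, Python scripts to look and compute and a shell command to move; the robot and the scene stay as the last step left them, time stands still between calls to the robot, and variables do not carry over. Pictures are saved under pics/ and viewed, at most 10 in all, crops included, and the job is handed in when it is done.

```bash
mkdir -p pics; python3 - <<'E'
from station import *
import cv2
for n in("scene","top"):
    cv2.imwrite(f"pics/{n}0.png",capture(n)[:,:,::-1]); c=calibration(n); print(n,c["fx"],c["cx"],c["cy"],c["extrinsics"])
s=sense();print(s["t"],s["position"],s["eef_rot"],s["width"])
E
```

```text
scene 508.7875517895309 282.58031602078637 219.2142831658101 [[-0.79879473 -0.34775694  0.49090946  0.01121847]
 [-0.60160195  0.463696   -0.65043148  0.57604204]
 [-0.00144069 -0.81489333 -0.57960917  0.7329021 ]
 [ 0.          0.          0.          1.        ]]
top 470.68857749751913 284.87112708333956 207.31339324978362 [[ 0.10282608 -0.97062947  0.21749767  0.33776714]
 [-0.99468306 -0.09908485  0.0280678  -0.18039918]
 [-0.00569271 -0.21922735 -0.9756572   1.14917688]
 [ 0.          0.          0.          1.        ]]
0.1 [ 0.2199274  -0.58433058  0.22166432] [[ 9.35990749e-01  3.52024426e-01 -3.48728470e-04]
 [ 3.52024423e-01 -9.35988828e-01  1.92875541e-03]
 [ 3.52563063e-04 -1.92805815e-03 -9.99998079e-01]] 1.0002140321673092
```

View pics/scene0.png

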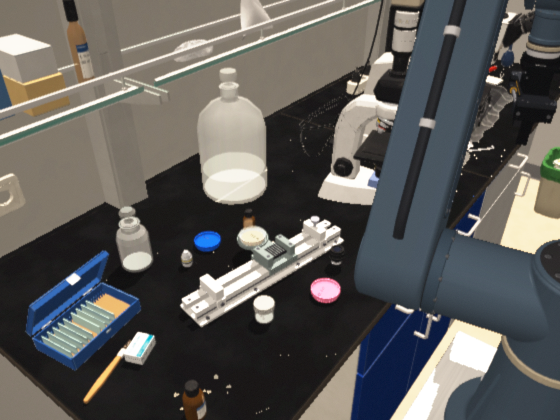

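View pics/top0.png

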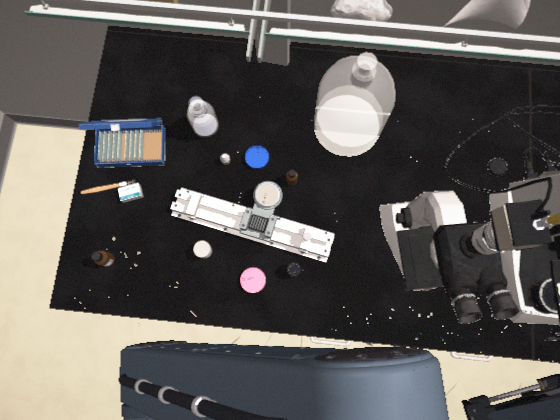

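The scene shows the rail with the grey carriage (scene 273,252; top 260,222). The blue dish (257,157) and pink dish (253,280) in the top view are decoys; the carriage's own dish is the clear one at top (267,195). The end stops are at about top (205,205) and (308,240). I'll enlarge both views to see which has the post.

```bash
python3 - <<'E'
import cv2,numpy as np
a=cv2.imread("pics/top0.png")[170:275,160:345]; b=cv2.imread("pics/scene0.png")[205:325,175:355]
a=cv2.resize(a,None,fx=3,fy=3,interpolation=3)
b=cv2.resize(b,(555,285),interpolation=3) if 0 else cv2.resize(b[:95],None,fx=3,fy=3,interpolation=3)
o=np.zeros((600,560,3),np.uint8);o[:315,:555]=a;o[315:600,:540]=b
cv2.imwrite("pics/crop.png",o)
E
```

```text
(no output)
```

View pics/crop.png

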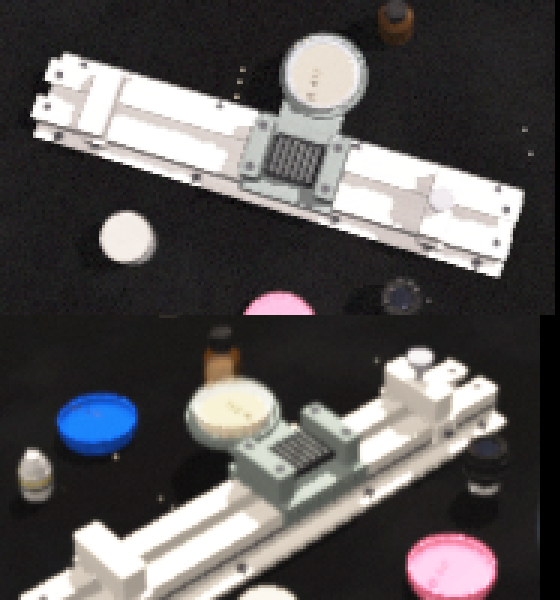

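The post with the round head is on the right-hand stop (crop 441,199 in the top view, 420,355 in the scene view). The left stop (102,105) is plain. The grey carriage between them, carrying the clear dish, is the right one, so I push towards -y.

```bash
cat > h.py <<'E'
import numpy as np
from station import *
def ray(name,u,v,z,c=None):
    c=c or calibration(name);E=np.array(c["extrinsics"])
    d=E[:3,:3]@[(u-c["cx"])/c["fx"],(v-c["cy"])/c["fy"],1];return E[:3,3]+d*(z-E[2,3])/d[2]
E
python3 - <<'E'
from h import *
P={}
for n,u,v,z in(("pad",296,159,.05),("post",441,199,.076),("plain",102,105,.056),("dish",323,75,.053)):
    P[n]=ray("top",160+(u-1)/3,170+(v-1)/3,z);print(n,P[n].round(4))
for n,u,v,z in(("pad",302,451,.05),("post",420,355,.076),("dish",236,408,.053)):
    print("scene",n,ray("scene",175+(u-1)/3,205+(v-316)/3,z).round(4))
d=P["plain"]-P["post"];d[2]=0;y=d/np.linalg.norm(d);print("rail y",y,np.degrees(np.arctan2(-y[0],y[1])))
print("dist post-pad",(P["pad"]-P["post"])@y)
s=sense();print(s["position"],np.degrees(np.arctan2(s["eef_rot"][1][0],s["eef_rot"][0][0])))
E
```

```text
pad [ 0.5392 -0.0899  0.05  ]
post [ 0.5147 -0.2065  0.076 ]
plain [0.5658 0.0682 0.056 ]
dish [ 0.6088 -0.1038  0.053 ]
scene pad [ 0.5338 -0.0905  0.05  ]
scene post [ 0.513  -0.2079  0.076 ]
scene dish [ 0.601  -0.0982  0.053 ]
rail y [0.18288238 0.9831348  0.        ] -10.537695397367411
dist post-pad 0.11910761083826374
[ 0.2199274  -0.58433058  0.22166432] 20.61118927755776
```

```bash
python3 -m creep '[{"linear":[0.28,-1,0],"twist":[0,0,0],"claw":-1},{"linear":[0.28,-1,0],"twist":[0,0,0],"claw":-1},{"linear":[0.28,-1,0],"twist":[0,0,0],"claw":-1},{"linear":[0.28,-1,0],"twist":[0,0,0],"claw":-1},{"linear":[0.28,-1,0],"twist":[0,0,0],"claw":-1},{"linear":[0.28,-1,0],"twist":[0,0,0],"claw":-1},{"linear":[0.28,-1,0],"twist":[0,0,0],"claw":-1},{"linear":[0.28,-1,0],"twist":[0,0,0],"claw":-1},{"linear":[0.28,-1,0],"twist":[0,0,0],"claw":-1},{"linear":[0.28,-1,0],"twist":[0,0,0],"claw":-1},{"linear":[0.28,-1,0],"twist":[0,0,0],"claw":-1},{"linear":[0.28,-1,0],"twist":[0,0,0],"claw":-1}]'
```

```text
t: 1.1
position: [0.1983, -0.3353, 0.2223]
eef_rot: [[0.936, 0.352, -0.0], [0.352, -0.936, 0.001], [0.0, -0.001, -1.0]]
force: [0.4, 0.4, 0.7]
width: 0.171
grasp_force: 0.0
```

```bash
python3 -m creep '[{"linear":[0.82,-0.4,0],"twist":[0,0,0],"claw":-1},{"linear":[0.82,-0.4,0],"twist":[0,0,0],"claw":-1},{"linear":[0.82,-0.4,0],"twist":[0,0,0],"claw":-1},{"linear":[0.82,-0.4,0],"twist":[0,0,0],"claw":-1},{"linear":[0.82,-0.4,0],"twist":[0,0,0],"claw":-1},{"linear":[0.82,-0.4,0],"twist":[0,0,0],"claw":-1},{"linear":[0.82,-0.4,0],"twist":[0,0,0],"claw":-1},{"linear":[0.82,-0.4,0],"twist":[0,0,0],"claw":-1},{"linear":[0.82,-0.4,0],"twist":[0,0,0],"claw":-1},{"linear":[0.82,-0.4,0],"twist":[0,0,0],"claw":-1},{"linear":[0.82,-0.4,0],"twist":[0,0,0],"claw":-1},{"linear":[0.82,-0.4,0],"twist":[0,0,0],"claw":-1}]'
```

```text
t: 2.1
position: [0.3492, -0.1766, 0.2224]
eef_rot: [[0.936, 0.352, -0.0], [0.352, -0.936, 0.0], [-0.0, -0.0, -1.0]]
force: [0.3, 0.3, -0.6]
width: 0.006
grasp_force: 0.0
```

```bash
python3 -m creep '[{"linear":[0,0,0],"twist":[0,0,-0.98],"claw":-1},{"linear":[0,0,0],"twist":[0,0,-0.98],"claw":-1},{"linear":[0,0,0],"twist":[0,0,-0.98],"claw":-1},{"linear":[0,0,0],"twist":[0,0,-0.98],"claw":-1},{"linear":[0,0,0],"twist":[0,0,-0.98],"claw":-1},{"linear":[0,0,0],"twist":[0,0,-0.98],"claw":-1},{"linear":[0,0,0],"twist":[0,0,-0.98],"claw":-1},{"linear":[0,0,0],"twist":[0,0,-0.98],"claw":-1},{"linear":[0,0,0],"twist":[0,0,-0.98],"claw":-1},{"linear":[0,0,0],"twist":[0,0,-0.98],"claw":-1},{"linear":[0,0,0],"twist":[0,0,-0.98],"claw":-1},{"linear":[0,0,0],"twist":[0,0,-0.98],"claw":-1}]'
```

```text
t: 3.1
position: [0.3487, -0.1773, 0.2224]
eef_rot: [[0.18, 0.984, -0.0], [0.984, -0.18, 0.0], [0.0, -0.001, -1.0]]
force: [0.5, -0.2, 0.5]
width: 0.001
grasp_force: 0.0
```

```bash
python3 -m creep '[{"linear":[0.6,0.85,0],"twist":[0,0,0],"claw":-1},{"linear":[0.6,0.85,0.3],"twist":[0,0,0],"claw":-1},{"linear":[0.6,0.85,0.4],"twist":[0,0,0],"claw":-1},{"linear":[0.6,0.85,0.4],"twist":[0,0,0],"claw":-1},{"linear":[0.6,0.85,0.4],"twist":[0,0,0],"claw":-1},{"linear":[0.6,0.85,0.4],"twist":[0,0,0],"claw":-1},{"linear":[0.6,0.85,0.4],"twist":[0,0,0],"claw":-1},{"linear":[0.6,0.85,0.4],"twist":[0,0,0],"claw":-1},{"linear":[0.6,0.85,0.4],"twist":[0,0,0],"claw":-1},{"linear":[0.6,0.85,0.4],"twist":[0,0,0],"claw":-1},{"linear":[0,0,0],"twist":[0,0,0],"claw":-1},{"linear":[0,0,0],"twist":[0,0,0],"claw":-1}]'
python3 - <<'E'
from h import *
import cv2,json
c=calibration("wrist"); json.dump({k:(np.array(v).tolist()) for k,v in c.items() if k in("fx","fy","cx","cy","extrinsics")},open("wc.json","w"))
cv2.imwrite("pics/w1.png",capture("wrist")[:,:,::-1])
E
```

```text
t: 4.1
position: [0.5378, -0.0902, 0.1517]
eef_rot: [[0.182, 0.983, -0.002], [0.983, -0.182, 0.0], [0.0, -0.002, -1.0]]
force: [-0.4, -0.8, 0.1]
width: 0.004
grasp_force: 0.0
```

View pics/w1.png

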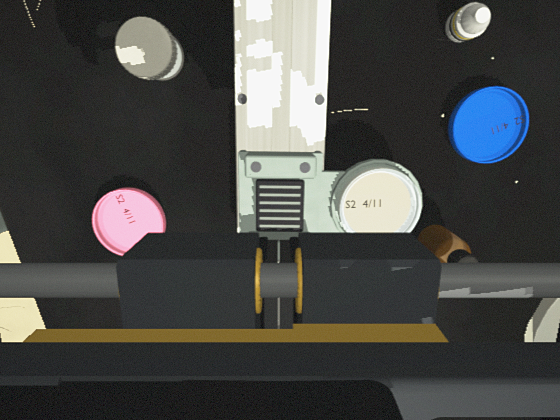

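The wrist view shows the carriage's +y end block (top edge corners at about 245,153 and 319,153), the pad (columns 256–304, from row 180) and the dish (377,202). The rail runs vertically in the picture, so the yaw is right.

```bash
python3 - <<'E'
from h import *
import json
c=json.load(open("wc.json"));s=sense();R=np.array(s["eef_rot"]);p=np.array(s["position"])
for n,u,v,z in(("blkL",245,153,.061),("blkR",319,153,.061),("blknear",281,177,.061),("padL",256,200,.05),("padR",303,200,.05),("padEnd",280,180,.05),("dish",377,202,.053),("railL0",236,10,.03),("railL1",238,140,.03),("railR0",330,10,.03),("railR1",325,140,.03)):
    q=ray("wrist",u,v,z,c); print(n,q.round(4),"tool mm",(R.T@(q-p)*1000).round(1))
E
```

```text
blkL [ 0.523  -0.0458  0.061 ] tool mm [ 41.4 -21.9  91.1]
blkR [ 0.573 -0.055  0.061] tool mm [41.5 28.9 91. ]
blknear [ 0.5443 -0.0667  0.061 ] tool mm [24.7  2.9 91. ]
padL [ 0.5228 -0.0821  0.05  ] tool mm [  5.7 -15.5 102.1]
padR [ 0.557  -0.0884  0.05  ] tool mm [  5.7  19.3 102. ]
padEnd [ 0.5429 -0.0705  0.05  ] tool mm [ 20.7   2.2 102. ]
dish [ 0.61  -0.099  0.053] tool mm [ 5.  73.4 98.9]
railL0 [0.5337 0.051  0.03  ] tool mm [138.5 -29.  122.1]
railL1 [ 0.5164 -0.0377  0.03  ] tool mm [ 48.1 -29.9 122.1]
railR0 [0.5989 0.039  0.03  ] tool mm [138.6  37.3 122. ]
railR1 [ 0.5818 -0.0497  0.03  ] tool mm [ 48.2  36.7 122. ]
```

```bash
python3 -m creep '[{"linear":[0.07,0.1,0.5],"twist":[0,0,0],"claw":-1},{"linear":[0,0,1],"twist":[0,0,0],"claw":-1},{"linear":[0,0,1],"twist":[0,0,0],"claw":-1},{"linear":[0,0,1],"twist":[0,0,0],"claw":-1},{"linear":[0,0,0.8],"twist":[0,0,0],"claw":-1},{"linear":[0,0,0.4],"twist":[0,0,0],"claw":-1},{"linear":[0,0,0.1],"twist":[0,0,0],"claw":-1},{"linear":[0,0,0],"twist":[0,0,0],"claw":-1},{"linear":[0,0,0],"twist":[0,0,0],"claw":-1}]'
python3 - <<'E'
from h import *
import cv2
cv2.imwrite("pics/w2.png",capture("wrist")[100:320,120:440,::-1].repeat(2,0).repeat(2,1))
E
```

```text
t: 4.9
position: [0.5406, -0.0902, 0.0572]
eef_rot: [[0.184, 0.983, 0.001], [0.983, -0.184, -0.0], [-0.0, 0.001, -1.0]]
force: [0.3, -0.7, 0.4]
width: 0.007
grasp_force: 0.0
```

View pics/w2.png

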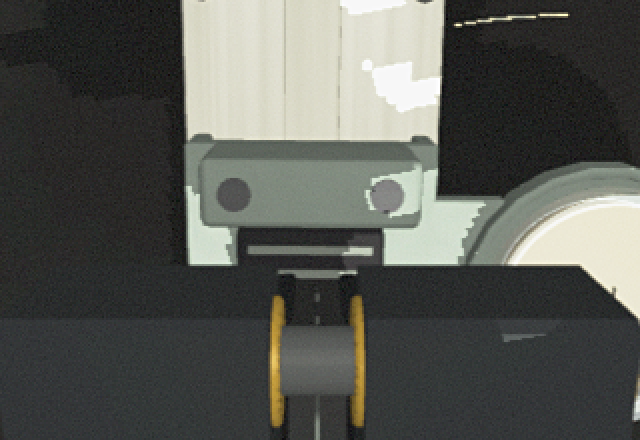

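The shut fingers (crop column 317) are over the pad (237–383) and inside the gap behind the end block. Next I press.

```bash
python3 -m creep '[{"linear":[0,0,0.2],"twist":[0,0,0],"claw":-1},{"linear":[0,0,0.2],"twist":[0,0,0],"claw":-1},{"linear":[0,0,0.18],"twist":[0,0,0],"claw":-1},{"linear":[0,0,0],"twist":[0,0,0],"claw":-1},{"linear":[0,0,0],"twist":[0,0,0],"claw":-1},{"linear":[0,0,0],"twist":[0,0,0],"claw":-1}]'
```

```text
t: 5.45
position: [0.5412, -0.0901, 0.0461]
eef_rot: [[0.183, 0.983, 0.002], [0.983, -0.183, -0.001], [-0.001, 0.002, -1.0]]
force: [-1.2, 1.0, 7.7]
width: 0.001
grasp_force: 4.1
```

```bash
python3 -m creep '[{"linear":[0,0,0.05],"twist":[0,0,0],"claw":-1},{"linear":[0,0,0],"twist":[0,0,0],"claw":-1},{"linear":[-0.1,0,0],"twist":[0,0,0],"claw":-1},{"linear":[-0.1,0,0],"twist":[0,0,0],"claw":-1},{"linear":[-0.1,0,0],"twist":[0,0,0],"claw":-1},{"linear":[-0.1,0,0],"twist":[0,0,0],"claw":-1},{"linear":[-0.1,0,0],"twist":[0,0,0],"claw":-1},{"linear":[-0.1,0,0],"twist":[0,0,0],"claw":-1},{"linear":[-0.1,0,0],"twist":[0,0,0],"claw":-1},{"linear":[-0.1,0,0],"twist":[0,0,0],"claw":-1}]'
```

```text
t: 6.28
position: [0.5381, -0.1056, 0.0452]
eef_rot: [[0.184, 0.983, 0.002], [0.983, -0.184, -0.0], [-0.0, 0.002, -1.0]]
force: [-0.3, 1.1, 7.8]
width: 0.002
grasp_force: 4.3
```

```bash
python3 -m creep '[{"linear":[-0.15,0,0],"twist":[0,0,0],"claw":-1},{"linear":[-0.2,0,0],"twist":[0,0,0],"claw":-1},{"linear":[-0.2,0,0],"twist":[0,0,0],"claw":-1},{"linear":[-0.2,0,0],"twist":[0,0,0],"claw":-1},{"linear":[-0.2,0,0],"twist":[0,0,0],"claw":-1},{"linear":[-0.2,0,0],"twist":[0,0,0],"claw":-1},{"linear":[-0.2,0,0],"twist":[0,0,0],"claw":-1},{"linear":[-0.2,0,0],"twist":[0,0,0],"claw":-1},{"linear":[-0.2,0,0],"twist":[0,0,0],"claw":-1},{"linear":[-0.15,0,0],"twist":[0,0,0],"claw":-1},{"linear":[0,0,0],"twist":[0,0,0],"claw":-1},{"linear":[0,0,0],"twist":[0,0,0],"claw":-1}]'
python3 - <<'E'
from h import *
import cv2
a=capture("top")[170:290,180:360,::-1]
cv2.imwrite("pics/t2.png",cv2.resize(a,None,fx=4,fy=4,interpolation=3))
E
```

```text
t: 7.28
position: [0.5307, -0.1435, 0.0451]
eef_rot: [[0.183, 0.983, 0.001], [0.983, -0.183, -0.001], [-0.001, 0.001, -1.0]]
force: [-2.1, -1.0, 7.7]
width: 0.005
grasp_force: 4.3
```

View pics/t2.png

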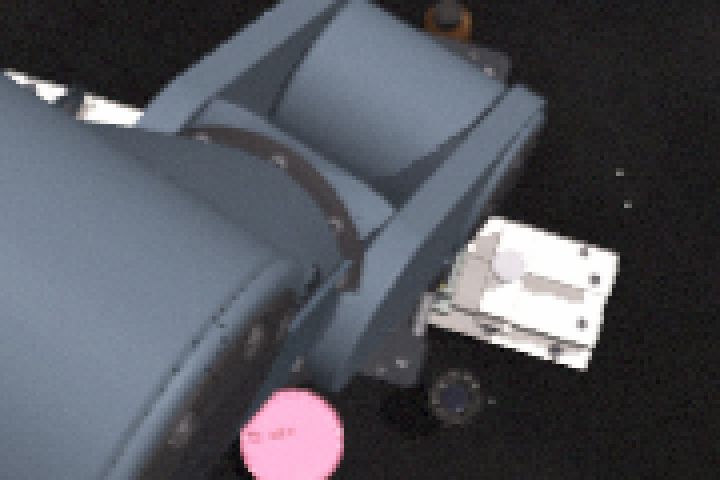

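The arm hides most of the rail, but the carriage's edge now shows close to the marked stop (crop 440,300; post 510,262). I'll continue slowly and watch the force.

```bash
python3 -m creep '[{"linear":[-0.1,0,0],"twist":[0,0,0],"claw":-1},{"linear":[-0.1,0,0],"twist":[0,0,0],"claw":-1},{"linear":[-0.1,0,0],"twist":[0,0,0],"claw":-1},{"linear":[-0.1,0,0],"twist":[0,0,0],"claw":-1},{"linear":[-0.1,0,0],"twist":[0,0,0],"claw":-1},{"linear":[-0.1,0,0],"twist":[0,0,0],"claw":-1}]'
python3 -m creep '[{"linear":[-0.1,0,0],"twist":[0,0,0],"claw":-1},{"linear":[-0.1,0,0],"twist":[0,0,0],"claw":-1},{"linear":[0,0,0],"twist":[0,0,0],"claw":-1}]'
```

```text
t: 7.83
position: [0.5285, -0.1546, 0.0451]
eef_rot: [[0.184, 0.983, 0.001], [0.983, -0.184, -0.0], [-0.0, 0.001, -1.0]]
force: [-0.7, 1.6, 8.8]
width: 0.008
grasp_force: 4.3
t: 8.08
position: [0.5276, -0.1589, 0.0451]
eef_rot: [[0.184, 0.983, 0.001], [0.983, -0.184, -0.001], [-0.0, 0.001, -1.0]]
force: [-1.3, 0.8, 8.1]
width: 0.005
grasp_force: 4.3
```

```bash
python3 -m creep '[{"linear":[-0.08,0,0],"twist":[0,0,0],"claw":-1},{"linear":[-0.08,0,0],"twist":[0,0,0],"claw":-1},{"linear":[-0.08,0,0],"twist":[0,0,0],"claw":-1},{"linear":[0,0,0],"twist":[0,0,0],"claw":-1}]'
python3 -m creep '[{"linear":[-0.08,0,0],"twist":[0,0,0],"claw":-1},{"linear":[-0.08,0,0],"twist":[0,0,0],"claw":-1},{"linear":[0,0,0],"twist":[0,0,0],"claw":-1}]'
```

```text
t: 8.42
position: [0.5269, -0.1621, 0.045]
eef_rot: [[0.185, 0.983, 0.001], [0.983, -0.185, 0.002], [0.002, 0.001, -1.0]]
force: [-0.3, 4.7, 9.2]
width: 0.004
grasp_force: 4.3
t: 8.67
position: [0.5263, -0.165, 0.045]
eef_rot: [[0.185, 0.983, 0.001], [0.983, -0.185, 0.002], [0.002, 0.001, -1.0]]
force: [0.3, 5.1, 9.0]
width: 0.001
grasp_force: 4.3
```

```bash
python3 - <<'E'
from h import *
import cv2
cv2.imwrite("pics/s2.png",cv2.resize(capture("scene")[190:310,200:360,::-1],None,fx=4,fy=4,interpolation=3))
E
```

```text
(no output)
```

View pics/s2.png

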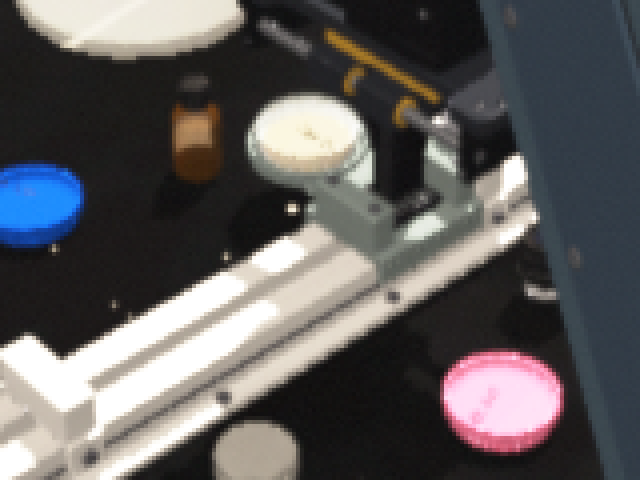

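The lateral force jumped to a steady 5 N while the tip kept creeping. That fits the carriage being against the stop with the fingers sliding on the pad. The picture shows the carriage at the far end with the fingers between its blocks (crop 405,160). Next I lift straight up and move clear.

```bash
python3 -m creep '[{"linear":[0,0,-0.1],"twist":[0,0,0],"claw":-1},{"linear":[0,0,-0.15],"twist":[0,0,0],"claw":-1},{"linear":[0,0,-0.25],"twist":[0,0,0],"claw":-1},{"linear":[0,0,-0.5],"twist":[0,0,0],"claw":-1},{"linear":[0,0,-1],"twist":[0,0,0],"claw":-1},{"linear":[0,0,-1],"twist":[0,0,0],"claw":-1},{"linear":[0,0,-1],"twist":[0,0,0],"claw":-1},{"linear":[0,0,-1],"twist":[0,0,0],"claw":-1},{"linear":[0,0,-1],"twist":[0,0,0],"claw":-1},{"linear":[0.5,0,-1],"twist":[0,0,0],"claw":-1},{"linear":[1,-0.5,-1],"twist":[0,0,0],"claw":-1},{"linear":[1,-0.5,0],"twist":[0,0,0],"claw":-1}]'
python3 -m creep '[{"linear":[1,-1,0],"twist":[0,0,0],"claw":-1},{"linear":[1,-1,0],"twist":[0,0,0],"claw":-1},{"linear":[1,-1,0],"twist":[0,0,0],"claw":-1},{"linear":[1,-1,0],"twist":[0,0,0],"claw":-1},{"linear":[1,-0.8,0],"twist":[0,0,0],"claw":-1},{"linear":[1,-0.5,0],"twist":[0,0,0],"claw":-1},{"linear":[1,0,0],"twist":[0,0,0],"claw":-1},{"linear":[1,0,0],"twist":[0,0,0],"claw":-1},{"linear":[1,0,0],"twist":[0,0,0],"claw":-1},{"linear":[1,0,0],"twist":[0,0,0],"claw":-1},{"linear":[0,0,0],"twist":[0,0,0],"claw":-1},{"linear":[0,0,0],"twist":[0,0,0],"claw":-1}]'
python3 - <<'E'
from h import *
import cv2
a=capture("top")[175:295,200:350,::-1];b=capture("scene")[195:285,205:355,::-1]
cv2.imwrite("pics/end.png",np.vstack([cv2.resize(a,(500,400)[:2],interpolation=3)[:330],cv2.resize(b,(500,270)[:2],interpolation=3)]))
E
```

```text
t: 9.72
position: [0.5181, -0.1151, 0.2082]
eef_rot: [[0.185, 0.983, 0.008], [0.983, -0.185, -0.004], [-0.002, 0.009, -1.0]]
force: [-0.1, -0.0, 0.0]
width: 0.009
grasp_force: 0.0
t: 10.72
position: [0.4479, 0.1028, 0.2042]
eef_rot: [[0.181, 0.983, 0.0], [0.983, -0.181, -0.001], [-0.001, 0.0, -1.0]]
force: [-0.3, -0.8, -0.2]
width: 0.008
grasp_force: 0.0
```

View pics/end.png

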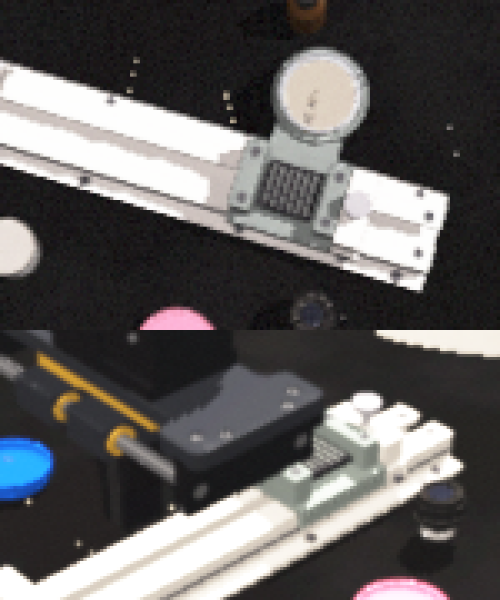

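The carriage touches the stop with the post (top crop: pad 292,191; post 359,204, which is about 49 mm apart). The pad is up, the dish is in its tray, the visible bystanders look unmoved and the arm is clear.

```bash
python3 -c "
from station import *
print(close_job())"
```

```text
the job is handed in; nothing more can be done
None
```

The carriage rests against the stop with the index post, the lock pad is up, the dish is in its tray, the arm is clear, and the job was handed in at about 11 s on the robot's clock; no verdict was returned.

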